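# Lay the spare mixer roller in its V-cradle and chock it

## Robot

A 7-joint arm with a two-finger parallel gripper is mounted at the origin on a cart in front of the work surface, level with it; the furniture and walls round the work are solid. World frame = base frame: x ahead of the robot, y to its left, z up, the work surface at z = 0. Lengths are in m, angles in rad, forces in N, time in s.
With the tool pointing down it reaches from about 0.4 to 0.85 m from the base axis. Payload 10.4 kg.
Tool frame: the origin (TCP) lies at the very end of the fingers, on their centre line; the grasp point (between the pads) lies r.tcp_to_grasp behind it (r.tcp_to_grasp is the distance from the TCP to the grasp point, in m); z points along the fingers, y is the line along which they close (so a half turn about z gives the same grasp; the last joint's range is limited). The gripper opens to 87 mm and grips with 3 to 60 N. Pads are 19 mm wide; open, the fingers measure 117 mm over their backs; the gripper's body (75 mm by 190 mm) begins 51 mm behind the grasp point.
Start: joints at [1.259, 0.332, -0.065, 1.46, 0.022, 1.35, -0.088], TCP at [0.178, -0.599, 0.223] pointing down, gripper open.
Joint ranges: [-2.6, 2.6], [-0.5, 2.12], [-1.47, 1.34], [0.16, 2.42], [-1.27, 4.41], [0.06, 2.06], [-2.6, 2.6]. Speed limits (rad/s): [2.22, 2.22, 2.79, 2.79, 3.14, 3.14, 3.14].

## Interface

Orientations are given as a unit quaternion [x, y, z, w].
In Python, from bench import monitor, cams, ticket, r gives the robot as it stands.
- The arm moves only by the shell command python3 -m crank 'ROWS' [OPENING] [FORCE]. ROWS is a JSON object whose one key "steps" holds a list of rows, each a list of 2 entries, a list of its own where there are three numbers: the shift along the world's x, y, z in units of 25 mm (1.0 is 25 mm), then the turn, a rotation vector about the world's x, y, z in units of 5 degrees (1.0 is 5 degrees). In form: {"steps": [[[x, y, z], [ax, ay, az]], ...]}. A call has 1 to 10 rows; each row shifts and turns the commanded pose from where the row before left it; what a row does not reach is not made up. A row lasts 1/12 s, in which the tool goes at most 41.7 mm and 7.16 degrees, less where a joint would pass 70% of its speed; a pose out of reach is approached as far as the arm can. A call is refused whole if a number of a shift passes 1 or a number of a turn 1, either way. A call with a gripper value outside its range is refused whole. OPENING is the finger opening in mm, from 0 to 87, set as the call begins (- or left out, the last holds). The fingers move at their own pace and stop on an object; FORCE is the grip in N (left out, the last holds). Time passes only in rows, so rows that do not move let the fingers close. It gives the time, the measured TCP pose, the force, the opening and the grip force at its end, in the units of the state.
- monitor.read_state(): the state, without advancing time (a new reading comes with each control period).
- cams.camera(name): name is "side" or "top" or "wrist"; returns a dict with "pixels" (420x560x3 uint8, blue, green, red), "z_map" (420x560 float32, m along the optical axis (not along the pixel's ray), 0 where there is no reading), "vfov" (degrees; the focal length in pixels is half the picture's height over the tangent of half this angle, whatever the lens; pixels are square), "cx", "cy" (the principal point, pixels), "k1" (the pictures are not rectified: a ray, as slopes to the right and down, at radius r is drawn at 1 + k1 r^2 times it, then the intrinsics apply), "T" (4x4, takes a point from camera to world coordinates). Camera axes: x right, y up, looking along -z (the intrinsics and any distortion apply to the point x, -y, -z); pixel columns grow to the right and rows downward; lengths in m; the calibration is good to about 2 mm. A picture is of the moment at which its call begins.
- ticket.close_job(): hands the job in; it is judged then, once.
The state is a dict: "time": time; "joint_positions": joint angles; "joint_vel": joint speeds; "joint_torque": joint torques, N m; "ee_pos": TCP position; "eef_rot": TCP orientation; "ft_force": force on the tool from outside, world axes, zero at the start; "torque": the same for the moment, N m; "width": finger opening in m; "grip_force": force on a finger pad.
Only numpy, scipy, OpenCV 4.12 (cv2) and the standard library are available. Lean on these libraries where they do the work, as an engineer would, in place of code of your own. Each camera call takes 0.05 s, during which the arm holds its last target. There are 200 camera calls.

## Task

Draw the roller out from under the hood of its trough by the end that sticks out and let it lie in the open part, then take it again round its middle, lower it into both V-blocks of the cradle and let go only once it rests there. Then set the wedge chock flat on the cradle's platform, thin edge first, and push it up against the middle of the roller so that it cannot roll, and leave the sample cup and the timer where they stand.

Things in the scene. Friction and masses are not known exactly. Their poses are not given: they have to be found in the camera images.
- roller: plain round aluminium roller, 30 mm diameter, 160 mm long, 0.3 kg; origin at its centre, x along its axis (it may turn about it). At the start it lies in the trough with about 64 mm (56 to 72) of one end sticking out of the hood
- trough: white plastic storage trough, fixed, 292 mm long, 44 mm wide; origin on the worktop below the middle of the hood's mouth; x along the trough from the hood towards its open end, z up. The hood, 46 mm high, covers x -108 to 0 mm and the roller's hidden part; the open part runs from x 0 to a 9 mm high end stop at x 180 mm
- trough_open (a point): point in the open part of the trough, 90 mm in front of the hood: where the roller's centre should come when it is drawn out, +-10 mm along the trough, 18 mm over the worktop. The roller slides on a floor 3 mm over the worktop between lips 7 mm high, outer faces 29 mm apart; beside the lips is only the 3 mm base plate, so fingers have room on both sides of the roller
- cradle: white plastic cradle, fixed; origin on the worktop below the axis of the seated roller, y along that axis, z up. Base plate 6 mm thick. Two V-blocks at y 62 to 76 mm either side (124 mm clear between), x +-32 mm, top 34 mm over the worktop, slopes 40 degrees from level. End cheeks, top 41 mm over the worktop, inner faces at y +-87 mm, leave the roller 7 mm at each end
- cradle_seat (a point): centre of the roller when it is seated in the V-blocks: 32 mm over the worktop, middle of the cradle; the roller's underside is then 11 mm clear of the base plate. Its axes are the cradle's
- cradle_platform (a point): point on the flat chock platform in the cradle's middle, 50 mm before the seat (cradle x -50 mm, towards the robot), 6 mm over the worktop. The platform is 100 mm wide and runs from cradle x -84 mm to under the roller
- chock: black rubber wedge chock, loose on the worktop, 50 mm long in x, 32 mm wide in y, 34 mm high, 0.1 kg; origin in its underside, z up, x towards its thin edge. Full-height block from x -26 to -6 mm, then a 45 degree slope down to an edge 4 mm high at x 24 mm. On the platform, pointing along cradle +x, its slope touches the seated roller when its origin is at cradle x -23 mm
- sample_cup: white sample cup with yellow lid, 64 mm diameter, 66 mm high, a bystander; origin at its underside
- timer: white table timer, 58 x 66 x 19 mm, a bystander; origin at its underside

How it is judged:
By the outcome, as a careful person would: the job done as asked, in the order asked, and still so for the second after the job is handed in, with the robot touching nothing.
It also fails if it takes over 66 s, if anything falls off the work surface, if the arm or the gripper's body presses on something with over 40 N, if the wrist force passes 120 N, or if a joint passes its speed limit or range.

## Working session

There is one attempt and no reset: what is moved stays moved. The work goes in short steps, Python scripts to look and compute and a shell command to move; the robot and the scene stay as the last step left them, time stands still between calls to the robot, and variables do not carry over. Pictures are saved under pics/ and viewed, at most 11 in all, crops included, and the job is handed in when it is done.

```bash
ls; mkdir -p pics
cat > h.py <<'E'
import numpy as np, cv2
from bench import monitor, cams, ticket, r
def pts(c):
    h,w=c["z_map"].shape; f=h/2/np.tan(np.radians(c["vfov"])/2)
    K=np.array([[f,0,c["cx"]],[0,f,c["cy"]],[0,0,1.]])
    u,v=np.meshgrid(np.arange(w),np.arange(h))
    uv=np.stack([u,v],-1).reshape(-1,1,2).astype(np.float64)
    n=cv2.undistortPoints(uv,K,np.array([c["k1"],0,0,0.])).reshape(h,w,2)
    z=c["z_map"]; T=np.array(c["T"])
    P=np.stack([n[...,0]*z,-n[...,1]*z,-z],-1)
    W=P@T[:3,:3].T+T[:3,3]; W[z<=0]=np.nan
    return W
E
python3 - <<'E'
from h import *
for n in("top","side"):
    c=cams.camera(n); cv2.imwrite(f"pics/{n}0.png",c["pixels"]); np.save(f"pics/{n}0.npy",pts(c)); np.save(f"pics/{n}0px.npy",c["pixels"]); print(n,c["vfov"],c["k1"],np.round(c["T"],3).tolist())
s=monitor.read_state(); print(s, r.tcp_to_grasp)
E
```

```text
pics
top 49.96124076793385 -0.06899163544513864 [[0.015, 0.977, -0.214, 0.217], [-1.0, 0.015, -0.002, -0.056], [0.001, 0.214, 0.977, 1.361], [0.0, 0.0, 0.0, 1.0]]
side 45.58837042407213 0.020962176574893875 [[-0.963, 0.161, -0.215, 0.265], [-0.268, -0.615, 0.742, 0.814], [-0.013, 0.772, 0.635, 0.808], [0.0, 0.0, 0.0, 1.0]]
{'time': 0.1, 'joint_positions': array([ 1.25938971,  0.33283662, -0.06470179,  1.46084093,  0.02162472,
        1.34990232, -0.08851274]), 'joint_vel': array([-0.00045571, -0.00264402,  0.00061762, -0.00302566,  0.00012909,
       -0.00122445,  0.00107904]), 'joint_torque': array([ 1.91923471e-03, -6.24545217e+01,  2.47584481e-02, -3.90718389e+01,
       -6.14358578e-02,  3.66098236e-02, -3.22354640e-05]), 'ee_pos': array([ 0.17789792, -0.59879125,  0.22182389]), 'eef_rot': array([ 9.89590788e-01,  1.43908500e-01, -1.32660673e-04, -6.31698278e-04]), 'ft_force': array([-0.08958992, -0.04393989, -0.0057239 ]), 'torque': array([-0.04450951,  0.02487542,  0.01191736]), 'grip_force': 0.0, 'width': 0.08701561319952375} 0.0187
```

View pics/top0.png

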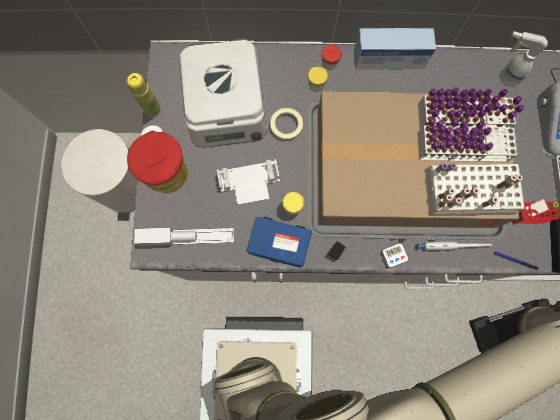

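View pics/side0.png

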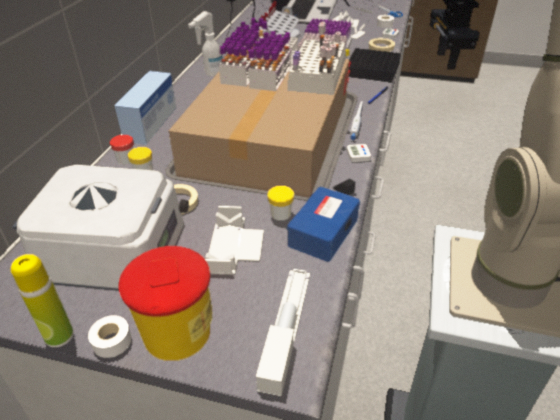

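The top view shows the trough at (133–234, 236) with its hood on the left, the cradle at (250, 180), the chock at (336, 251), the cup at (293, 203) and the timer at (396, 254). The side view shows the same, with a blue box (320, 222) close to the trough and chock.

Run:
```python
from h import *
a={n:(np.load(f"pics/{n}0.npy"),np.load(f"pics/{n}0px.npy")) for n in("top","side")}
W,px=a["top"]
t=cv2.resize(px[215:270,125:265],None,fx=5.5,fy=5.5,interpolation=2)
u=cv2.resize(px[150:215,205:345],None,fx=5,fy=5,interpolation=2)
u=cv2.resize(u,(t.shape[1],300)); cv2.imwrite("pics/crop.png",np.vstack([t[:298],u]))
boxes={"top":dict(hood=(133,228,170,247),openp=(172,226,237,246),cradle=(212,152,284,206),chock=(326,240,348,264),cup=(280,190,306,216),timer=(382,240,410,268),blue=(245,215,314,268)),
"side":dict(hood=(255,320,300,395),openp=(275,265,315,335),cradle=(203,203,268,275),chock=(330,178,358,198))}
for n in boxes:
  W,px=a[n]
  for k,(x0,y0,x1,y1) in boxes[n].items():
    P=W[y0:y1,x0:x1].reshape(-1,3); C=px[y0:y1,x0:x1].reshape(-1,3).astype(int)
    P0=P
    if k=="chock": m=(C.max(1)<45)
    else: m=P[:,2]>0.002
    m&=~np.isnan(P[:,2]); P=P[m]
    print(n,k,len(P),"z pct",np.round(np.percentile(P[:,2],[1,25,50,75,99]),4))
    hi={"hood":.038,"openp":.022,"cradle":.004,"chock":-1,"cup":.055,"timer":.012,"blue":.02}[k]
    Q=P[P[:,2]>hi]; 
    if len(Q)<5: continue
    rc=cv2.minAreaRect(Q[:,:2].astype(np.float32)*1000); print("   rect",len(Q),np.round(rc[0],1),np.round(rc[1],1),round(rc[2],1), "mean",np.round(Q.mean(0),4))
```

```text
top hood 612 z pct [0.0026 0.0433 0.0458 0.048  0.0526]
   rect 529 [416.  317.6] [ 45.2 105.2] 2.7 mean [0.4158 0.3167 0.0464]
top openp 816 z pct [0.002  0.0038 0.006  0.0243 0.0369]
   rect 224 [420.6 225.4] [27.8 71.9] 1.5 mean [0.42   0.2261 0.0304]
top cradle 2276 z pct [0.0021 0.0039 0.006  0.0089 0.0431]
   rect 1672 [601.9  41.9] [184.5 223.8] 0.7 mean [0.6001 0.0372 0.0109]
top chock 20 z pct [0.0108 0.0201 0.0279 0.0334 0.0367]
   rect 20 [ 383.6 -223.6] [26.  47.2] 77.4 mean [ 0.3692 -0.2203  0.0265]
top cup 462 z pct [0.0023 0.0605 0.0643 0.0664 0.0709]
   rect 367 [ 519.1 -101.1] [62.4 61.4] 89.0 mean [ 0.5194 -0.1004  0.0651]
top timer 518 z pct [0.0022 0.0127 0.016  0.0186 0.0237]
   rect 405 [ 372.3 -409. ] [58.3 67.4] 20.8 mean [ 0.3715 -0.408   0.0172]
top blue 2751 z pct [0.0022 0.0615 0.0646 0.0667 0.0711]
   rect 2367 [424.1 -67.4] [179.3 164.4] 77.9 mean [ 0.4035 -0.0621  0.0639]
side hood 2424 z pct [0.0021 0.0161 0.045  0.0471 0.05  ]
   rect 1419 [417.8 317. ] [ 46.2 111.6] 2.0 mean [0.4168 0.3214 0.0466]
side openp 1889 z pct [0.0021 0.0033 0.0051 0.0255 0.0487]
   rect 504 [420.2 236. ] [34.2 90.5] 10.7 mean [0.4199 0.2351 0.0358]
side cradle 3363 z pct [0.0021 0.0052 0.0076 0.0147 0.1649]
   rect 2694 [579.2  75. ] [153.9 397.2] 19.5 mean [0.5996 0.0413 0.0188]
side chock 43 z pct [0.0105 0.0149 0.0179 0.0225 0.032 ]
   rect 43 [ 384.5 -217.9] [18.7 42.2] 89.0 mean [ 0.3825 -0.2179  0.0189]
```

View pics/crop.png

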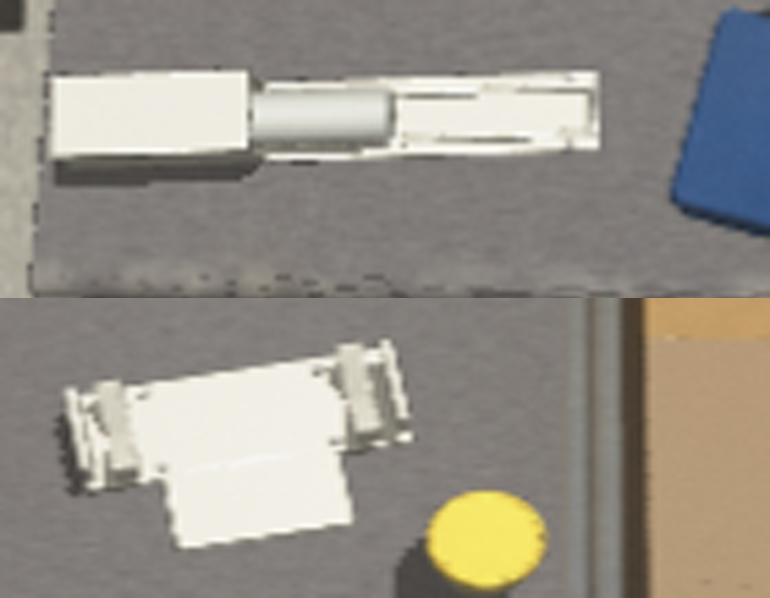

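The crop shows the roller lying left to right in the trough with its free end near the trough's middle, and the cradle turned a few degrees with its platform toward the robot.

Run:
```python
from h import *
for n in("top","side"):
  W=np.load(f"pics/{n}0.npy");px=np.load(f"pics/{n}0px.npy").astype(int)
  br=(px.min(2)>150)
  inb=lambda x0,x1,y0,y1:(W[...,0]>x0)&(W[...,0]<x1)&(W[...,1]>y0)&(W[...,1]<y1)
  z=W[...,2]
  m=inb(.48,.70,-.07,.16)&br&(z<.055)&(z>-.01)
  nl,lab,st,ce=cv2.connectedComponentsWithStats(m.astype(np.uint8)); i=1+st[1:,4].argmax(); m=lab==i
  P=W[m]; print(n,"cradle",len(P),st[i],np.round(P.min(0),3),np.round(P.max(0),3))
  # end groups: rough axis
  hi=P[P[:,2]>.024]; _,l,c=cv2.kmeans(hi[:,:2].astype(np.float32),2,None,(3,50,1e-6),5,0)
  print(" hi ends",np.round(c*1000,1), len(hi))
  d=c[0]-c[1]; d/=np.linalg.norm(d); 
  if d[1]<0:d=-d
  print("  axis y dir",d,"yaw deg",np.degrees(np.arctan2(-d[0],d[1])))
  e=np.array([d[1],-d[0]]); mid=c.mean(0)
  lo=P[P[:,2]<.012]; q=np.stack([(lo[:,:2]-mid)@e,(lo[:,:2]-mid)@d],1)
  pl=q[q[:,0]<-.045]; print("  platform y pct",np.round(np.percentile(pl[:,1],[1,50,99])*1000,1),"x min",np.round(np.percentile(q[:,0],[.5,99.5])*1000,1),"mid",mid)
  qh=np.stack([(hi[:,:2]-mid)@e,(hi[:,:2]-mid)@d],1);print("  hi ext",np.round(np.percentile(qh,[1,99],axis=0)*1000,1).tolist())
  qa=(P[:,:2]-mid)@d; print("  y ext all",np.round(np.percentile(qa,[.5,99.5])*1000,1))
  # trough
  m=inb(.38,.46,.05,.39)&(z>.001)&(z<.06)
  P=W[m]; H=P[P[:,2]>.04]; print(" trough y ext",np.round(np.percentile(W[m&br][:,1],[.3,99.7])*1000,1))
  rl=P[(P[:,1]<.255)&(P[:,2]>.02)]
  print(" roller y ext",np.round(np.percentile(rl[:,1],[.5,99])*1000,1))
  tp=rl[(rl[:,2]>.0)]
  f=np.polyfit(rl[:,1],rl[:,0],1); print(" roller x at y=.226,.174,.317",np.polyval(f,[.226,.174,.317]))
  Hm=H[H[:,1]>.275]; print(" hood y ext",np.round(np.percentile(H[:,1],[1,99])*1000,1)," x=",np.polyval(np.polyfit(Hm[:,1],Hm[:,0],1),[.317,.174]))
```

```text
top cradle 1647 [ 217  159   63   45 1647] [ 0.527 -0.057 -0.007] [0.672 0.139 0.046]
 hi ends [[601.4 113.9]
 [632.2 -36.6]] 167
  axis y dir [-0.20038433  0.9797174 ] yaw deg 11.559434
  platform y pct [-48.8   1.3  50.8] x min [-83.9  36. ] mid [0.61683846 0.03863584]
  hi ext [[-31.2, -91.7], [28.9, 91.2]]
  y ext all [-90.4  94.6]
 trough y ext [ 79.3 385. ]
 roller y ext [190.4 254.2]
 roller x at y=.226,.174,.317 [0.41988849 0.42209599 0.41602536]
 hood y ext [264.9 368.2]  x= [0.41621102 0.42513352]
side cradle 2132 [ 205  211   65   53 2132] [ 0.523 -0.069 -0.004] [0.681 0.134 0.045]
 hi ends [[631.7 -27.9]
 [600.6 116.4]] 243
  axis y dir [-0.21092004  0.97750336] yaw deg 12.176273
  platform y pct [-79.3  -9.5  44.9] x min [-97.2  39.6] mid [0.61613613 0.04426854]
  hi ext [[-30.2, -91.5], [30.6, 87.9]]
  y ext all [-100.9   86.7]
 trough y ext [ 53.7 371.2]
 roller y ext [191.7 250.7]
 roller x at y=.226,.174,.317 [0.42126654 0.42322834 0.41783341]
 hood y ext [264.  371.3]  x= [0.41719801 0.42379044]
```

```bash
python3 - <<'E'
from h import *
W=np.load("pics/top0.npy")
for x0 in np.arange(.3,.75,.1):
  print(round(x0,2),[round(float(np.nanpercentile(W[(W[...,0]>x0)&(W[...,0]<x0+.1)&(W[...,1]>y0)&(W[...,1]<y0+.1)][:,2],99.5)),2) for y0 in np.arange(-.8,.45,.1)])
E
python3 -m crank '{"steps":[[[0.6,1,0.6],[0,0,0.5]],[[1,1,0.6],[0,0,0.5]],[[1,1,0.6],[0,0,0.5]],[[1,1,0.6],[0,0,0.5]],[[1,1,0.4],[0,0,0.5]],[[1,1,0],[0,0,0.5]],[[1,1,0],[0,0,0.5]],[[0.9,1,0],[0,0,0.5]],[[0.5,1,0],[0,0,0.5]],[[0,1,0],[0,0,0.5]]]}' 87 20
```

```text
0.3 [0.01, 0.02, 0.03, 0.02, 0.02, 0.04, 0.07, 0.07, 0.07, 0.01, 0.05, 0.05, -0.85]
0.4 [0.21, 0.27, 0.28, 0.28, 0.15, 0.15, 0.15, 0.07, 0.07, 0.03, 0.05, 0.05, nan]
0.5 [0.21, 0.28, 0.28, 0.28, 0.15, 0.15, 0.15, 0.07, 0.03, 0.04, 0.17, 0.17, nan]
0.6 [0.21, 0.26, 0.26, 0.26, 0.15, 0.15, 0.15, 0.04, 0.01, 0.04, 0.18, 0.18, nan]
0.7 [0.26, 0.26, 0.26, 0.26, 0.15, 0.15, 0.15, 0.15, 0.16, 0.16, 0.16, 0.04, nan]
time: 0.93
ee_pos: [0.3801, -0.3465, 0.2918]
eef_rot: [0.934, 0.357, 0.0, -0.001]
ft_force: [-0.7, 0.0, 0.2]
width: 0.0869
grip_force: 0.0
  return np.nanmean(a, axis, out=out, keepdims=keepdims)
```

```bash
python3 -m crank '{"steps":[[[0,1,-0.3],[0,0,0.6]],[[0,1,-0.3],[0,0,0.6]],[[0,1,-0.3],[0,0,0.6]],[[0,0.6,-0.3],[0,0,0.6]],[[0,0,0],[0,0,0]]]}'
python3 - <<'E'
from h import *
W=np.load("pics/top0.npy").reshape(-1,3)
for nm,b in dict(bucket=(.45,.7,.15,.42),scale=(.66,.95,-.05,.2)).items():
  m=(W[:,0]>b[0])&(W[:,0]<b[1])&(W[:,1]>b[2])&(W[:,1]<b[3])&(W[:,2]>.07); P=W[m]
  print(nm,np.round(np.percentile(P,[1,99],axis=0),3).tolist())
  for y in np.arange(-.05,.42,.04):
    Q=P[abs(P[:,1]-y)<.02]
    if len(Q)>5: print("  y",round(y,2),"xmin",round(np.percentile(Q[:,0],1),3))
c=cams.camera("wrist"); cv2.imwrite("pics/w1.png",c["pixels"]); np.save("pics/w1.npy",pts(c)); np.save("pics/w1px.npy",c["pixels"])
E
```

```text
time: 1.35
ee_pos: [0.3776, -0.2557, 0.2614]
eef_rot: [0.891, 0.454, -0.001, -0.001]
ft_force: [0.9, -0.5, 0.4]
width: 0.0865
grip_force: 0.0
bucket [[0.547, 0.22, 0.076], [0.691, 0.367, 0.177]]
  y 0.23 xmin 0.563
  y 0.27 xmin 0.547
  y 0.31 xmin 0.545
  y 0.35 xmin 0.559
  y 0.39 xmin 0.602
scale [[0.713, -0.005, 0.075], [0.947, 0.198, 0.161]]
  y -0.01 xmin 0.715
  y 0.03 xmin 0.714
  y 0.07 xmin 0.722
  y 0.11 xmin 0.716
  y 0.15 xmin 0.711
  y 0.19 xmin 0.712
```

View pics/w1.png

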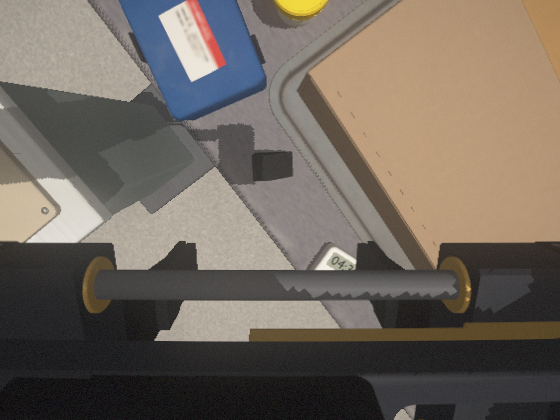

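The wrist view shows the chock at about (272, 165) on the front strip of the bench, between the blue box (195, 55) and the timer (338, 260).

Run:
```python
from h import *
W=np.load("pics/w1.npy");px=np.load("pics/w1px.npy")
x0,y0,x1,y1=240,140,305,190
P=W[y0:y1,x0:x1];C=px[y0:y1,x0:x1].astype(int)
cr=cv2.resize(px[135:195,225:315],None,fx=7,fy=7,interpolation=cv2.INTER_LINEAR); cr=np.clip(cr.astype(float)*2.2,0,255).astype(np.uint8); cv2.imwrite("pics/w1c.png",cr)
m=(P[...,2]>.004)&(C.max(2)<60)
nl,lab,st,ce=cv2.connectedComponentsWithStats(m.astype(np.uint8)); m=lab==1+st[1:,4].argmax(); P=P[m]
print(len(P),np.round(np.percentile(P[:,2],[1,10,25,50,75,90,99]),4))
rc=cv2.minAreaRect(P[:,:2].astype(np.float32)*1000); print(rc)
T=P[P[:,2]>.031]; print("top",len(T),cv2.minAreaRect(T[:,:2].astype(np.float32)*1000),T.mean(0))
S=P[(P[:,2]<.028)]; print("slope mean",len(S),S.mean(0))
for lo in np.arange(.002,.036,.004):
  Q=P[(P[:,2]>lo)&(P[:,2]<=lo+.004)]; 
  if len(Q):print(round(lo,3),len(Q),np.round(Q.mean(0),4))
b=W[(W[...,2]>.05)&(W[...,2]<.075)&(px[...,0]>px[...,2].astype(int)+40)]; print("blue",np.round(b.min(0),3),np.round(np.percentile(b,1,axis=0),3))
```

```text
309 [0.0069 0.0205 0.0322 0.0331 0.0337 0.0342 0.0348]
((385.6475524902344, -232.53512573242188), (31.21925926208496, 41.98139953613281), 55.875091552734375)
top 255 ((376.51239013671875, -226.37982177734375), (31.67087745666504, 20.531457901000977), 53.4306755065918) [ 0.37428998 -0.22339941  0.03327838]
slope mean 47 [ 0.3945804  -0.21992123  0.01662128]
0.002 3 [ 0.3987 -0.2227  0.0054]
0.006 6 [ 0.4039 -0.2261  0.0086]
0.01 10 [ 0.3955 -0.2205  0.012 ]
0.014 8 [ 0.3886 -0.2159  0.0159]
0.018 9 [ 0.3976 -0.2219  0.0203]
0.022 4 [ 0.3951 -0.2203  0.0231]
0.026 12 [ 0.3866 -0.2147  0.0281]
0.03 210 [ 0.3743 -0.2235  0.033 ]
0.034 47 [ 0.3745 -0.2226  0.0344]
blue [ 0.336 -0.153  0.057] [ 0.342 -0.149  0.062]
```

View pics/w1c.png

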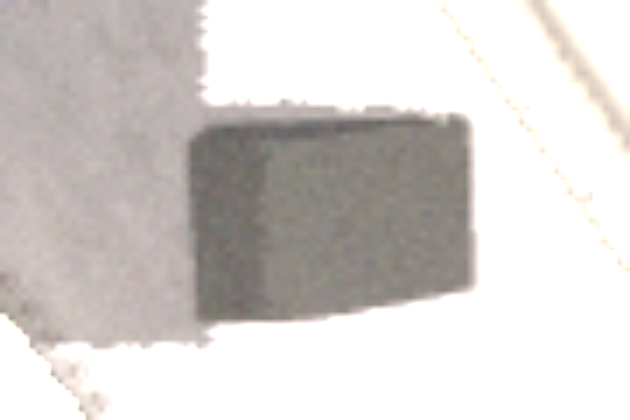

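The brightened crop shows a narrow darker face at the left (190–260) and a light face at the right (260–470); I'll check which one is the slope.

Run:
```python
from h import *
W=np.load("pics/w1.npy");px=np.load("pics/w1px.npy")
np.set_printoptions(linewidth=200)
for v in (152,157,165,173,178,181):
  print(v,"  ".join("%d:%d,%d,%d"%((u,)+tuple(np.round(W[v,u]*1000))) for u in range(248,298,4)))
Wt=np.load("pics/top0.npy");pt=np.load("pics/top0px.npy")
print(pt[240:264:2,326:348:1].max(2))
for v in range(244,262,3): print(v,"  ".join("%d:%d,%d,%d"%((u,)+tuple(np.round(Wt[v,u]*1000))) for u in range(328,347,3)))
cv2.imwrite("pics/t_chock.png",np.hstack([np.clip(cv2.resize(p,(390,390),interpolation=cv2.INTER_LINEAR).astype(float)*1.6,0,255) for p in (pt[236:268,320:352],np.load("pics/side0px.npy")[168:208,322:362])]))
```

```text
152 248:371,-203,-2  252:376,-206,0  256:380,-209,0  260:384,-213,-1  264:388,-216,2  268:393,-218,4  272:397,-221,6  276:401,-224,7  280:405,-227,9  284:410,-230,11  288:414,-233,7  292:418,-237,3  296:422,-240,0Traceback (most recent call last):
  File "<stdin>", line 5, in <module>
  File "<stdin>", line 5, in <genexpr>
ValueError: cannot convert float NaN to integer
```

Run:
```python
from h import *
W=np.nan_to_num(np.load("pics/w1.npy"),nan=9.999);px=np.load("pics/w1px.npy")
np.set_printoptions(linewidth=200)
for v in (157,165,173,178,181):
  print(v,"  ".join("%d:%d,%d,%d"%((u,)+tuple(np.round(W[v,u]*1000))) for u in range(248,298,4)))
pt=np.load("pics/top0px.npy")
cv2.imwrite("pics/t_chock.png",np.hstack([np.clip(cv2.resize(p,(390,390),interpolation=cv2.INTER_LINEAR).astype(float)*1.6,0,255) for p in (pt[236:268,320:352],np.load("pics/side0px.npy")[168:208,322:362])]))
```

```text
157 248:368,-208,0  252:376,-211,33  256:379,-213,33  260:383,-216,33  264:387,-219,33  268:391,-222,33  272:395,-225,29  276:398,-228,24  280:402,-232,19  284:406,-235,14  288:410,-238,10  292:414,-242,3  296:9999,9999,9999
165 248:361,-217,1  252:370,-218,33  256:374,-221,32  260:378,-224,33  264:382,-227,34  268:385,-230,32  272:389,-233,29  276:393,-236,23  280:396,-239,21  284:400,-243,14  288:404,-247,10  292:408,-250,4  296:412,-254,-2
173 248:355,-225,0  252:359,-228,-1  256:368,-229,34  260:372,-232,33  264:376,-235,33  268:380,-237,34  272:383,-241,29  276:387,-244,25  280:391,-248,21  284:394,-251,16  288:398,-255,11  292:402,-259,4  296:406,-262,1
178 248:351,-231,-1  252:355,-234,-1  256:364,-234,34  260:368,-237,34  264:372,-239,34  268:376,-242,34  272:380,-246,30  276:383,-249,26  280:387,-253,20  284:389,-259,0  288:394,-262,-1  292:398,-265,1  296:402,-268,0
181 248:348,-234,0  252:352,-237,-1  256:357,-240,0  260:361,-243,-1  264:365,-246,-1  268:370,-250,-2  272:374,-253,-2  276:378,-256,0  280:383,-259,0  284:387,-262,0  288:391,-265,-1  292:396,-268,0  296:400,-271,-1[ WARN:0@0.718] global loadsave.cpp:1063 imwrite_ Unsupported depth image for selected encoder is fallbacked to CV_8U.
```

View pics/t_chock.png

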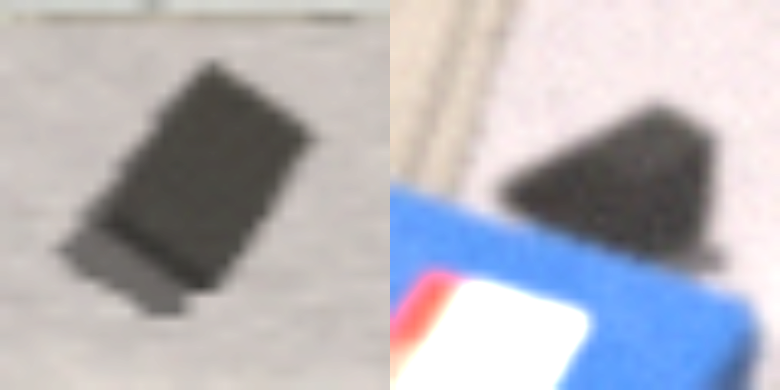

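The top crop shows the chock's shadowed back face at lower left and its thin edge toward the upper right. That agrees with the depth rows: it is flat at 33 mm from column 252 to 270, then slopes down toward (+x, −y).

Run:
```python
from h import *
W=np.load("pics/w1.npy")[140:195,240:305]
b=W[(W[...,2]>.003)&(W[...,0]<.43)&(W[...,1]>-.27)&(W[...,2]<.04)]
b=W.reshape(-1,3); z=b[:,2]; m=(z>.005)&(z<.04)
R=np.load("pics/w1px.npy")[140:195,240:305].reshape(-1,3).max(1)
m&=R<110; b=b[m]
S=b[(b[:,2]<.029)&(b[:,2]>.006)]
T=b[b[:,2]>.032]
for _ in range(3):
  A=np.c_[S[:,:2],np.ones(len(S))]; k,*_=np.linalg.lstsq(A,S[:,2],rcond=None); rs=abs(A@k-S[:,2]); S=S[rs<.004]
print("slope",len(S),k,"dir deg",np.degrees(np.arctan2(-k[1],-k[0])),"steep",np.hypot(k[0],k[1]))
rt=cv2.minAreaRect(T[:,:2].astype(np.float32)*1000);ra=cv2.minAreaRect(b[:,:2].astype(np.float32)*1000);print(rt,ra,len(T),len(b))
for a in (-36.6,-38,-40):
  d=np.array([np.cos(np.radians(a)),np.sin(np.radians(a))]);e=np.array([-d[1],d[0]])
  # z=.034 on slope -> block front edge x=-6
  s=T[:,:2]@d; w=T[:,:2]@e; al=b[:,:2]@d; wa=b[:,:2]@e
  xs=np.percentile(s,[1,99]); ws=np.percentile(w,[1,99]);print(a,"top len",np.diff(xs),"w",np.diff(ws),"all len",np.ptp(np.percentile(al,[.5,99.5])),"w",np.ptp(np.percentile(wa,[.5,99.5])),"block c",xs.mean()*d+ws.mean()*e)
print(monitor.read_state()['time'])
```

```text
slope 360 [-0.7945872   0.50329833  0.45508284] dir deg -32.35051923693989 steep 0.9405732477418511
((377.21630859375, -227.25477600097656), (31.8331298828125, 22.423511505126953), 56.62332534790039) ((398.51318359375, -233.73745727539062), (45.584556579589844, 65.45096588134766), 57.30084228515625) 444 1068
-36.6 top len [0.02183399] w [0.03051282] all len 0.04988215898343956 w 0.0326192151636263 block c [ 0.37675494 -0.22719735]
-38 top len [0.02232261] w [0.03073031] all len 0.05021858022102882 w 0.03332826112318907 block c [ 0.37679685 -0.22713592]
-40 top len [0.02297453] w [0.03110702] all len 0.050589206844622925 w 0.034468896440385394 block c [ 0.37688596 -0.22704092]
1.4
```

```bash
python3 -m crank '{"steps":[[[0.17,1,0],[0,0,0.766]],[[0.17,1,0],[0,0,0.766]],[[0.17,1,0],[0,0,0.766]],[[0.17,1,0],[0,0,0.766]],[[0.17,1,0],[0,0,0.766]],[[0.17,1,0],[0,0,0.766]],[[0.17,1,0],[0,0,0.766]],[[0.17,1,0],[0,0,0.766]],[[0.17,1,0],[0,0,0.766]],[[0.17,1,0],[0,0,0.766]]]}'
python3 -m crank '{"steps":[[[0,1,-0.3],[0,0,0]],[[0,1,-0.5],[0,0,0]],[[0,1,-0.5],[0,0,0]],[[0,1,-0.6],[0,0,0]],[[0,1,-0.7],[0,0,0]],[[0,1,-0.8],[0,0,0]],[[0,1,-0.8],[0,0,0]],[[0,1,-0.8],[0,0,0]],[[0,1,-0.8],[0,0,0]],[[0,0,0],[0,0,0]]]}'
python3 - <<'E'
from h import *
s=monitor.read_state();print(s['ee_pos'],s['joint_positions'])
from scipy.spatial.transform import Rotation as R
print(R.from_quat(s['eef_rot']).as_matrix())
c=cams.camera("wrist"); cv2.imwrite("pics/w2.png",c["pixels"]); np.save("pics/w2.npy",pts(c)); np.save("pics/w2px.npy",c["pixels"])
W=pts(c); z=W[...,2]
m=(W[...,0]>.38)&(W[...,0]<.46)&(W[...,1]>.05)&(W[...,1]<.30)
for nm,lo,hi in(("roller",.02,.036),("hood",.04,.05)):
  P=W[m&(z>lo)&(z<hi)]
  if len(P)>20: print(nm,len(P),np.round(np.percentile(P,[1,50,99],axis=0),4).tolist(), cv2.minAreaRect(P[:,:2].astype(np.float32)*1000))
E
```

```text
time: 2.23
ee_pos: [0.4204, -0.0064, 0.2628]
eef_rot: [0.693, 0.721, 0.0, 0.0]
ft_force: [0.3, -1.6, 0.3]
width: 0.087
grip_force: 0.0
time: 3.07
ee_pos: [0.417, 0.221, 0.1148]
eef_rot: [0.693, 0.721, -0.001, -0.002]
ft_force: [-2.5, 0.5, -0.3]
width: 0.0869
grip_force: 0.0
[0.41701659 0.22100842 0.11477752] [ 0.32424966  0.20660331 -0.97264707  1.94177349  0.18735996  1.09201882
 -0.68533254]
[[-0.04053219  0.99916828 -0.00445875]
 [ 0.99917587  0.0405414   0.00199437]
 [ 0.00217348 -0.00437424 -0.99998807]]
roller 2967 [[0.4088, 0.1924, 0.0208], [0.4234, 0.2279, 0.0304], [0.4385, 0.2602, 0.0332]] ((423.5644836425781, 226.13717651367188), (28.901552200317383, 69.8371810913086), 3.242999315261841)
hood 3334 [[0.3991, 0.2632, 0.0439], [0.4205, 0.2821, 0.0454], [0.4423, 0.2997, 0.0469]] ((420.74761962890625, 281.8359680175781), (44.318809509277344, 37.54362487792969), 2.4595096111297607)
```

View pics/w2.png

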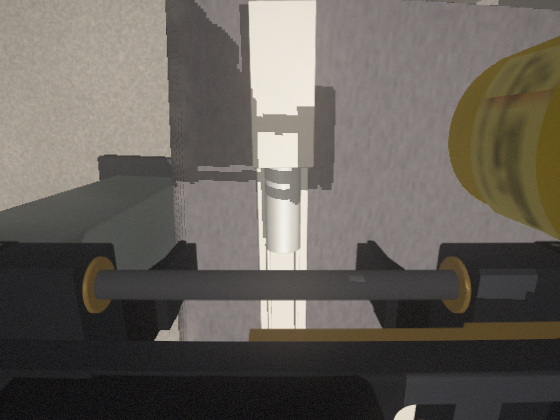

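The wrist view shows the roller's free end at (283, 210) coming out of the hood mouth at row 167, roughly centred between the fingers (about column 277). The bucket is well clear to the right.

```bash
python3 -m crank '{"steps":[[[0.1,0,-0.9],[0,0,0]],[[0.08,0,-0.9],[0,0,0]],[[0,0,-0.9],[0,0,0]],[[0,0,-0.8],[0,0,0]],[[0,0,-0.6],[0,0,0]],[[0,0,-0.2],[0,0,0]],[[0,0,0],[0,0,0]]]}' 60
python3 -m crank '{"steps":[[[0,0,0],[0,0,0]],[[0,0,0],[0,0,0]],[[0,0,0],[0,0,0]],[[0,0,0],[0,0,0]],[[0,0,0],[0,0,0]],[[0,0,0],[0,0,0]]]}' 0 20
```

```text
time: 3.7
ee_pos: [0.4246, 0.2156, 0.01]
eef_rot: [0.695, 0.719, -0.0, -0.0]
ft_force: [0.4, 0.4, 0.6]
width: 0.0607
grip_force: 0.0
time: 4.2
ee_pos: [0.424, 0.2158, 0.0102]
eef_rot: [0.696, 0.718, -0.001, -0.0]
ft_force: [-3.2, -3.4, 11.8]
width: 0.0297
grip_force: 20.0
```

```bash
python3 -m crank '{"steps":[[[0.01,-0.2,0],[0,0,0]],[[0.016,-0.4,0],[0,0,0]],[[0.018,-0.45,0],[0,0,0]],[[0.018,-0.45,0],[0,0,0]],[[0.018,-0.45,0],[0,0,0]],[[0.018,-0.45,0],[0,0,0]],[[0.018,-0.45,0],[0,0,0]],[[0.018,-0.45,0],[0,0,0]],[[0.014,-0.35,0],[0,0,0]],[[0.009,-0.23,0],[0,0,0]]]}'
python3 -m crank '{"steps":[[[0,0,0],[0,0,0]],[[0,0,0],[0,0,0]]]}'
```

```text
time: 5.03
ee_pos: [0.4289, 0.1189, 0.0103]
eef_rot: [0.696, 0.718, 0.0, -0.0]
ft_force: [-3.3, 4.8, 2.8]
width: 0.0294
grip_force: 19.9
time: 5.2
ee_pos: [0.4289, 0.118, 0.0103]
eef_rot: [0.696, 0.718, -0.001, 0.0]
ft_force: [-4.1, -2.3, 7.8]
width: 0.0296
grip_force: 20.0
```

Moved 97.8 mm. Now release, rise, and check where the roller lies.

```bash
python3 -m crank '{"steps":[[[0,0,0],[0,0,0]],[[0,0,0],[0,0,0]],[[0,0,0],[0,0,0]],[[0,0,0.4],[0,0,0]],[[0,0,0.8],[0,0,0]],[[0,0,0.9],[0,0,0]],[[0,0,0.9],[0,0,0]],[[0,0,0],[0,0,0]]]}' 60
python3 - <<'E'
from h import *
for n in("top","side","wrist"):
  c=cams.camera(n);W=pts(c);z=W[...,2]
  m=(W[...,0]>.395)&(W[...,0]<.45)&(W[...,1]>.07)&(W[...,1]<.262)&(z>.022)&(z<.037)
  nl,lab,st,ce=cv2.connectedComponentsWithStats(m.astype(np.uint8)); P=W[lab==1+st[1:,4].argmax()]
  print(n,len(P),np.round(np.percentile(P,[.5,50,99.5],axis=0),4).tolist(),np.polyval(np.polyfit(P[:,1],P[:,0],1),[.12,.175]))
print(monitor.read_state()['ee_pos'])
E
```

```text
time: 5.87
ee_pos: [0.4312, 0.1199, 0.0893]
eef_rot: [0.695, 0.719, 0.002, 0.002]
ft_force: [1.4, 0.1, 0.6]
width: 0.0597
grip_force: 0.0
top 58 [[0.4066, 0.2258, 0.0224], [0.4173, 0.2427, 0.0302], [0.4339, 0.2531, 0.0361]] [0.36123646 0.38680081]
side 868 [[0.409, 0.0942, 0.0222], [0.4247, 0.1787, 0.0321], [0.4434, 0.2503, 0.0365]] [0.42802138 0.42507933]
wrist 9767 [[0.4104, 0.0949, 0.0222], [0.427, 0.1838, 0.0304], [0.4438, 0.2519, 0.0334]] [0.43015154 0.42723493]
[0.42901873 0.11864335 0.08523102]
```

```bash
python3 -m crank '{"steps":[[[-0.03,0.8,0],[0,0,0]],[[-0.03,0.8,0],[0,0,0]],[[-0.03,0.6,-0.2],[0,0,0]],[[0,0,-0.8],[0,0,0]],[[0,0,-0.8],[0,0,0]],[[0,0,-0.8],[0,0,0]],[[0,0,-0.5],[0,0,0]],[[0,0,0],[0,0,0]],[[0,0,0],[0,0,0]]]}' 60
python3 -m crank '{"steps":[[[0,0,0],[0,0,0]],[[0,0,0],[0,0,0]],[[0,0,0],[0,0,0]],[[0,0,0],[0,0,0]],[[0,0,0],[0,0,0]],[[0,0,0],[0,0,0]]]}' 0 25
```

```text
time: 6.77
ee_pos: [0.4256, 0.174, 0.0068]
eef_rot: [0.695, 0.719, -0.001, -0.001]
ft_force: [0.3, 0.8, -0.2]
width: 0.0599
grip_force: 0.0
time: 7.27
ee_pos: [0.4259, 0.1738, 0.0077]
eef_rot: [0.696, 0.718, -0.001, -0.0]
ft_force: [-2.2, -2.4, 10.9]
width: 0.0299
grip_force: 25.0
```

```bash
python3 -m crank '{"steps":[[[0,0,0.3],[0,0,0]],[[0,0,0.6],[0,0,0]],[[0,0,0.9],[0,0,0]],[[0,0,1],[0,0,0]],[[0,0,1],[0,0,0]],[[0,0,0.8],[0,0,0]]]}'
python3 -m crank '{"steps":[[[0.5,-0.336,0],[0,0,0.5]],[[0.8,-0.536,0],[0,0,0.5]],[[0.8,-0.536,0],[0,0,0.5]],[[0.8,-0.536,0],[0,0,0.5]],[[0.8,-0.536,0],[0.1,-0.47,0]],[[0.8,-0.536,0],[0.1,-0.47,0]],[[0.8,-0.536,0],[0.1,-0.47,0]],[[0.8,-0.536,0],[0.1,-0.47,0]],[[0.8,-0.536,0],[0.1,-0.47,0]],[[0.8,-0.736,0],[0,0,0]]]}'
python3 -m crank '{"steps":[[[0,0,0],[0,0,0]],[[0,0,0],[0,0,0]]]}'
python3 - <<'E'
from h import *
s=monitor.read_state()
from scipy.spatial.transform import Rotation as R
M=R.from_quat(s['eef_rot']).as_matrix();print(s['ee_pos'],"\n",M.round(3), "roller",s['ee_pos']-M[:,2]*.0103)
for n in("side","top","wrist"):
  c=cams.camera(n);cv2.imwrite(f"pics/{n}3.png",c["pixels"]);np.save(f"pics/{n}3.npy",pts(c));np.save(f"pics/{n}3px.npy",c["pixels"])
a=[cv2.resize(cv2.imread(f"pics/{n}3.png"),(400,300)) for n in("side","wrist")]
cv2.imwrite("pics/m3.png",np.hstack(a))
E
```

```text
time: 7.77
ee_pos: [0.4268, 0.1742, 0.1245]
eef_rot: [0.695, 0.719, 0.0, 0.0]
ft_force: [0.0, -0.3, -3.3]
width: 0.0292
grip_force: 24.9
time: 8.6
ee_pos: [0.6189, 0.0398, 0.1227]
eef_rot: [0.626, 0.772, 0.082, 0.066]
ft_force: [0.5, 1.1, -2.5]
width: 0.0296
grip_force: 24.9
time: 8.77
ee_pos: [0.6195, 0.0382, 0.1224]
eef_rot: [0.628, 0.771, 0.081, 0.065]
ft_force: [-0.2, 0.9, -3.0]
width: 0.0292
grip_force: 24.9
[0.61949413 0.03822456 0.12240509] 
 [[-0.203  0.958  0.203]
 [ 0.979  0.198  0.043]
 [ 0.001  0.208 -0.978]] roller [0.61740336 0.0377805  0.13248088]
```

View pics/m3.png

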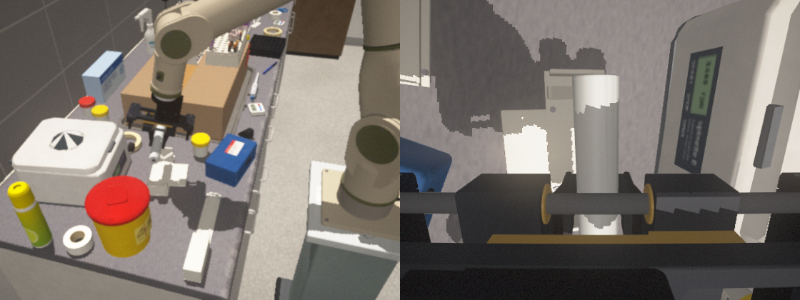

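The side view shows the roller held above the cradle. The wrist view shows the roller (columns 575–618) over the cradle's far cheek, and the scale to the right just clear of the gripper.

```bash
python3 - <<'E'
from h import *
d=np.array([-.2035,.979]);e=np.array([.979,.2035]);o=np.array([.6165,.0395])
for n in("wrist","side"):
  W=np.load(f"pics/{n}3.npy");px=np.load(f"pics/{n}3px.npy").astype(int)
  q=np.stack([(W[...,:2]-o)@e,(W[...,:2]-o)@d,W[...,2]],-1).reshape(-1,3)
  R=q[(q[:,2]>.125)&(q[:,2]<.155)&(abs(q[:,0])<.03)&(abs(q[:,1])<.1)&(abs(q[:,1])>.03)]
  if len(R)>30:
    print(n,"roller",len(R),np.round(np.percentile(R,[1,50,99],axis=0)*1000,1).tolist())
    for y in(.035,.05,.065,.075):
      Q=R[abs(R[:,1]-y)<.006]
      if len(Q)>5: print("   y",y,np.round(np.percentile(Q[:,0],[2,98])*1000,1), round(Q[:,2].max()*1000,1))
  br=px.reshape(-1,3).min(1)>90
  C=q[br&(q[:,2]>.028)&(q[:,2]<.046)&(abs(q[:,0])<.05)&(abs(q[:,1])<.11)]
  for s in(1,-1):
    Q=C[C[:,1]*s>.055]
    if len(Q)>10: print(n,"hi",s,len(Q),np.round(np.percentile(Q,[1,50,99],axis=0)*1000,1).tolist())
  P=q[br&(abs(q[:,2]-.006)<.004)&(q[:,0]<-.04)&(q[:,0]>-.1)&(abs(q[:,1])<.08)]
  if len(P)>10: print(n,"platform",len(P),np.round(np.percentile(P,[1,50,99],axis=0)*1000,1).tolist())
E
python3 -m crank '{"steps":[[[0,0,-0.6],[0,0,0]],[[0,0,-0.9],[0,0,0]],[[0,0,-0.8],[0,0,0]],[[0,0.05,-0.6],[0,0,0]],[[0,0,-0.1],[0,0,0]],[[0,0,0],[0,0,0]]]}'
```

```text
wrist roller 7236 [[-13.8, 30.4, 133.5], [-1.9, 56.4, 144.6], [14.4, 79.0, 147.4]]
   y 0.035 [-13.1  13.8] 148.3
   y 0.05 [-13.4  14. ] 148.4
   y 0.065 [-13.7  13.7] 148.1
   y 0.075 [-13.9  13.4] 148.0
wrist hi 1 900 [[-28.5, 61.9, 28.3], [-14.2, 87.4, 39.5], [27.6, 91.3, 41.6]]
wrist hi -1 88 [[-8.2, -92.6, 28.4], [-4.1, -88.3, 38.6], [-0.9, -87.3, 41.3]]
wrist platform 4702 [[-82.2, -26.8, 3.6], [-61.5, 13.1, 5.3], [-40.4, 48.8, 7.0]]
side roller 424 [[-13.8, -77.2, 126.3], [-1.3, 52.6, 144.4], [15.3, 79.0, 150.0]]
   y 0.035 [-13.4  11.6] 150.5
   y 0.05 [-13.7  12.3] 149.9
   y 0.065 [-13.9  12.4] 150.2
   y 0.075 [-13.1  13.2] 150.4
side hi 1 217 [[-29.6, 61.8, 28.2], [-0.9, 89.5, 35.3], [30.4, 93.8, 44.4]]
side hi -1 111 [[-28.8, -93.0, 28.2], [-15.8, -87.3, 35.1], [10.8, -61.1, 43.5]]
side platform 686 [[-98.8, -77.2, 2.1], [-64.6, -2.6, 6.9], [-40.7, 50.7, 9.8]]
time: 9.42
ee_pos: [0.6183, 0.0419, 0.0471]
eef_rot: [0.626, 0.773, 0.081, 0.065]
ft_force: [-0.0, 0.2, -2.0]
width: 0.029
grip_force: 24.9
```

```bash
python3 -m crank '{"steps":[[[0,-0.05,-0.3],[0,0,0]],[[0,0,-0.3],[0,0,0]],[[0,0,-0.25],[0,0,0]],[[0,0,-0.08],[0,0,0]],[[0,0,0],[0,0,0]],[[0,0,0],[0,0,0]]]}'
```

```text
time: 9.92
ee_pos: [0.6193, 0.04, 0.0244]
eef_rot: [0.627, 0.772, 0.082, 0.066]
ft_force: [0.8, 0.8, -2.3]
width: 0.0293
grip_force: 24.9
```

```bash
python3 -m crank '{"steps":[[[0,0,-0.04],[0,0,0]],[[0,0,-0.04],[0,0,0]],[[0,0,0],[0,0,0]]]}'
```

```text
time: 10.17
ee_pos: [0.6196, 0.04, 0.0231]
eef_rot: [0.627, 0.772, 0.082, 0.066]
ft_force: [-3.7, -0.8, 4.5]
width: 0.0294
grip_force: 24.9
```

```bash
python3 -m crank '{"steps":[[[-0.03,-0.006,-0.04],[0,0,0]],[[0,0,-0.03],[0,0,0]],[[0,0,0],[0,0,0]],[[0,0,0],[0,0,0]]]}'
```

```text
time: 10.5
ee_pos: [0.6196, 0.04, 0.0228]
eef_rot: [0.627, 0.772, 0.082, 0.067]
ft_force: [-8.2, -1.5, 17.8]
width: 0.0291
grip_force: 25.0
```

```bash
python3 -m crank '{"steps":[[[0,0,0],[0,0,0]],[[0,0,0],[0,0,0]],[[0,0,0],[0,0,0]],[[0,0,0],[0,0,0]],[[0,0,0],[0,0,0]]]}' 56
python3 -m crank '{"steps":[[[-0.06,-0.013,0.3],[0,0,0]],[[-0.12,-0.026,0.6],[0,0,0]],[[-0.2,-0.043,0.978],[0,0,0]],[[-0.2,-0.043,0.978],[0,0,0]],[[-0.2,-0.043,0.978],[0,0,0]],[[-0.2,-0.043,0.978],[0,0,0]],[[0,0,0],[0,0,0]]]}'
python3 - <<'E'
from h import *
d=np.array([-.2035,.979]);e=np.array([.979,.2035]);o=np.array([.6165,.0395])
for n in("wrist","side"):
  c=cams.camera(n);W=pts(c);q=np.stack([(W[...,:2]-o)@e,(W[...,:2]-o)@d,W[...,2]],-1).reshape(-1,3)
  R=q[(q[:,2]>.034)&(q[:,2]<.052)&(abs(q[:,0])<.02)&(abs(q[:,1])<.083)]
  for y in np.arange(-.075,.08,.025):
    Q=R[abs(R[:,1]-y)<.008]
    if len(Q)>5: print(n,round(y,3),len(Q),np.round(np.percentile(Q[:,0],[2,98])*1000,1), np.round(np.percentile(Q[:,2],95)*1000,1))
print(monitor.read_state()['joint_positions'])
E
```

```text
time: 10.92
ee_pos: [0.6185, 0.0397, 0.0205]
eef_rot: [0.627, 0.772, 0.082, 0.066]
ft_force: [0.2, 0.9, -0.4]
width: 0.0527
grip_force: 0.0
time: 11.5
ee_pos: [0.5957, 0.035, 0.1462]
eef_rot: [0.626, 0.772, 0.083, 0.068]
ft_force: [-0.0, 0.1, 0.1]
width: 0.0562
grip_force: 0.0
wrist -0.05 416 [-12.3  14.2] 46.4
wrist -0.025 538 [-12.6  15.1] 46.5
wrist 0.0 576 [-12.4  14.7] 46.6
wrist 0.025 615 [-12.3  14.1] 46.5
wrist 0.05 670 [-12.6  15.1] 46.5
wrist 0.075 510 [-12.4  14.5] 46.6
side -0.075 44 [-13.6  12.5] 49.4
side -0.05 56 [-13.5  13.8] 49.5
side -0.025 55 [-13.6  14.3] 49.4
side 0.0 60 [-13.4  12.4] 49.8
side 0.025 62 [-13.6  13.4] 49.7
side 0.05 72 [-13.2  13.3] 48.5
side 0.075 96 [-13.8  13.8] 48.6
[ 0.67117337  0.30029867 -0.90941195  1.80465961  0.28743234  0.95131408
 -0.12862142]
```

```bash
python3 - <<'E'
from h import *
for n,f in(("top","top0"),("wrist","w1")):
  W=np.load(f"pics/{f}.npy").reshape(-1,3)
  for lo,hi in((.004,.05),(.07,.3)):
    m=(W[:,2]>lo)&(W[:,2]<hi)&(W[:,0]>.41 if lo<.05 else W[:,0]>.36)
    for y in(-.13,-.16,-.19,-.22,-.25):
      Q=W[m&(abs(W[:,1]-y)<.012)]
      if len(Q)>5: print(n,lo,y,"xmin",np.round(np.percentile(Q[:,0],[1,5]),3))
E
python3 -m crank '{"steps":[[[-0.6,0,0.8],[-0.1,0.47,0]],[[-1,-0.3,0.8],[-0.1,0.47,0]],[[-1,-0.7,0.4],[-0.1,0.47,0]],[[-1,-1,0],[-0.1,0.47,0]],[[-1,-1,0],[-0.1,0.47,0]],[[-1,-1,0],[0,0,0.9]],[[-1,-1,0],[0,0,1]],[[-1,-1,0],[0,0,1]],[[-0.8,-1,0],[0,0,1]],[[-0.5,-1,0],[0,0,1]]]}'
```

```text
top 0.004 -0.13 xmin [0.479 0.514]
top 0.004 -0.16 xmin [0.435 0.453]
top 0.004 -0.19 xmin [0.422 0.426]
top 0.004 -0.22 xmin [0.422 0.424]
top 0.004 -0.25 xmin [0.417 0.424]
top 0.07 -0.13 xmin [0.411 1.089]
top 0.07 -0.16 xmin [0.923 1.089]
top 0.07 -0.19 xmin [0.463 0.472]
top 0.07 -0.22 xmin [0.463 0.471]
top 0.07 -0.25 xmin [0.463 0.47 ]
wrist 0.004 -0.13 xmin [0.449 0.502]
wrist 0.004 -0.16 xmin [0.418 0.436]
wrist 0.004 -0.19 xmin [0.425 0.426]
wrist 0.004 -0.22 xmin [0.425 0.425]
wrist 0.004 -0.25 xmin [0.41 0.42]
wrist 0.07 -0.19 xmin [0.465 0.466]
wrist 0.07 -0.22 xmin [0.465 0.466]
wrist 0.07 -0.25 xmin [0.465 0.468]
time: 12.43
ee_pos: [0.373, -0.1629, 0.1902]
eef_rot: [0.456, 0.89, -0.001, -0.001]
ft_force: [1.1, 0.2, 0.6]
width: 0.0562
grip_force: 0.0
```

```bash
python3 -m crank '{"steps":[[[0.04,-0.6,-0.3],[0,0,0.83]],[[0.04,-0.6,-0.6],[0,0,0.83]],[[0.04,-0.6,-0.7],[0,0,0.83]],[[0.02,-0.5,-0.8],[0,0,0.83]],[[0,-0.2,-0.9],[0,0,0.83]],[[0,0,-0.3],[0,0,0]],[[0,0,0],[0,0,0]],[[0,0,0],[0,0,0]]]}' 58
python3 - <<'E'
from h import *
c=cams.camera("wrist"); cv2.imwrite("pics/w4.png",c["pixels"])
W=pts(c); m=(W[...,2]>.030)&(W[...,2]<.037)&(abs(W[...,0]-.38)<.05)&(abs(W[...,1]+.23)<.05); P=W[m]
print(len(P),cv2.minAreaRect(P[:,:2].astype(np.float32)*1000) if len(P)>5 else 0,P.mean(0)); print(monitor.read_state()['ee_pos'],monitor.read_state()['joint_positions'])
E
```

```text
time: 13.1
ee_pos: [0.3789, -0.2236, 0.1009]
eef_rot: [0.29, 0.957, 0.0, -0.001]
ft_force: [0.3, -1.3, 0.6]
width: 0.0581
grip_force: 0.0
1267 ((377.4732971191406, -227.57513427734375), (31.77290153503418, 24.598281860351562), 56.218536376953125) [ 0.37664088 -0.22681608  0.03313946]
[ 0.37942822 -0.22388379  0.10164524] [ 1.10089498  0.08676894 -0.68706242  2.04064504  0.06427661  1.03424467
  1.36478378]
```

View pics/w4.png

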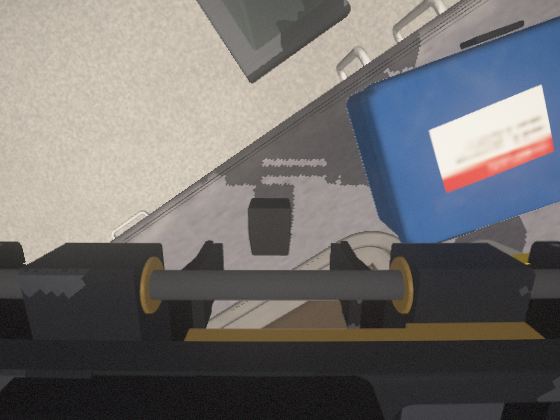

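The wrist view shows the chock at (270, 225), square between the open fingers.

```bash
python3 -m crank '{"steps":[[[-0.07,-0.06,-0.6],[0,0,0]],[[-0.07,-0.06,-0.8],[0,0,0]],[[0,0,-0.8],[0,0,0]],[[0,0,0],[0,0,0]],[[0,0,0],[0,0,0]]]}' 58
```

```text
time: 13.57
ee_pos: [0.3757, -0.227, 0.0466]
eef_rot: [0.29, 0.957, -0.0, -0.0]
ft_force: [-0.1, 0.8, 0.4]
width: 0.0581
grip_force: 0.0
```

```bash
python3 -m crank '{"steps":[[[0,0,-0.6],[0,0,0]],[[0,0,-0.7],[0,0,0]],[[0,0,-0.25],[0,0,0]],[[0,0,0],[0,0,0]],[[0,0,0],[0,0,0]]]}' 58
python3 -m crank '{"steps":[[[0,0,0],[0,0,0]],[[0,0,0],[0,0,0]],[[0,0,0],[0,0,0]],[[0,0,0],[0,0,0]],[[0,0,0],[0,0,0]],[[0,0,0],[0,0,0]]]}' 0 20
```

```text
time: 13.98
ee_pos: [0.3761, -0.2275, 0.0083]
eef_rot: [0.29, 0.957, -0.0, 0.0]
ft_force: [-0.3, -0.2, -0.1]
width: 0.0581
grip_force: 0.0
time: 14.48
ee_pos: [0.3755, -0.2274, 0.0074]
eef_rot: [0.29, 0.957, -0.0, 0.0]
ft_force: [-0.6, 0.6, 3.5]
width: 0.0318
grip_force: 20.0
```

```bash
python3 -m crank '{"steps":[[[0,0,0.4],[0,0,0]],[[0,0,0.9],[0,0,0]],[[0,0,1],[0,0,0]],[[0,0,1],[0,0,0]],[[0,0,0.9],[0,0,0]],[[0,0,0.3],[0,0,0]]]}'
python3 -m crank '{"steps":[[[0.7,1,0],[0,0,0.91]],[[0.7,1,0],[0,0,0.91]],[[0.7,1,0],[0,0,0.91]],[[0.7,1,0],[0,0,0.91]],[[0.7,1,0],[0,0,0.91]],[[0.7,1,0],[0,0,0.91]],[[0.7,1,0],[0,0,0.91]],[[0.7,1,0],[0,0,0.91]],[[0.7,1,0],[0,0,0.91]],[[0.7,1,0],[0,0,0.91]]]}'
python3 -m crank '{"steps":[[[0,0.14,0],[0,0,0]],[[0,0,0],[0,0,0]],[[0,0,0],[0,0,0]]]}'
python3 - <<'E'
from h import *
from scipy.spatial.transform import Rotation as R
s=monitor.read_state();M=R.from_quat(s['eef_rot']).as_matrix();print(s['ee_pos'],M.round(3))
d=np.array([-.2035,.979]);e=np.array([.979,.2035]);o=np.array([.617,.0395])
c=cams.camera("wrist");cv2.imwrite("pics/w5.png",c["pixels"]);W=pts(c);q=np.stack([(W[...,:2]-o)@e,(W[...,:2]-o)@d,W[...,2]],-1).reshape(-1,3)
R_=q[(q[:,2]>.034)&(q[:,2]<.052)&(abs(q[:,0])<.025)&(abs(q[:,1])<.083)]
for y in np.arange(-.075,.08,.025):
    Q=R_[abs(R_[:,1]-y)<.008]
    if len(Q)>5: print(round(y,3),len(Q),np.round(np.percentile(Q[:,0],[2,98])*1000,1), np.round(np.percentile(Q[:,2],95)*1000,1))
print("tcp in cradle",(s['ee_pos'][:2]-o)@e,(s['ee_pos'][:2]-o)@d)
E
```

```text
time: 14.98
ee_pos: [0.3768, -0.2279, 0.1231]
eef_rot: [0.289, 0.957, -0.001, 0.002]
ft_force: [0.8, 0.0, -1.1]
width: 0.032
grip_force: 20.0
time: 15.82
ee_pos: [0.5507, 0.0238, 0.1191]
eef_rot: [-0.105, 0.994, -0.0, -0.0]
ft_force: [1.3, 0.8, -1.4]
width: 0.0318
grip_force: 20.0
time: 16.07
ee_pos: [0.5498, 0.0259, 0.119]
eef_rot: [-0.103, 0.995, -0.0, -0.001]
ft_force: [1.1, 0.1, -0.5]
width: 0.032
grip_force: 20.0
[0.54977857 0.02590416 0.11901083] [[-0.979 -0.205 -0.001]
 [-0.205  0.979 -0.   ]
 [ 0.001 -0.    -1.   ]]
-0.025 37 [ 1.4 10.9] 46.4
0.025 41 [ 1.1 10.9] 46.9
tcp in cradle -0.06857653365927127 0.00036922967276505417
```

View pics/w5.png

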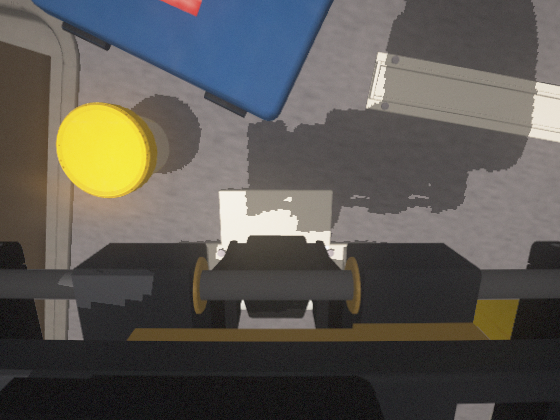

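The wrist view shows the chock held over the platform (275, 215) and square to it, with the cup at (105, 150) well clear.

```bash
python3 -m crank '{"steps":[[[0,0,-0.5],[0,0,0]],[[0,0,-0.9],[0,0,0]],[[0,0,-0.9],[0,0,0]],[[0,0,-0.8],[0,0,0]],[[0,0,-0.5],[0,0,0]],[[0,0,-0.3],[0,0,0]],[[0,0,-0.2],[0,0,0]],[[0,0,0],[0,0,0]],[[0,0,0],[0,0,0]]]}'
```

```text
time: 16.87
ee_pos: [0.5508, 0.0261, 0.0177]
eef_rot: [-0.103, 0.995, -0.0, 0.0]
ft_force: [-0.2, 0.3, -2.3]
width: 0.032
grip_force: 20.0
```

```bash
python3 -m crank '{"steps":[[[0,0,-0.08],[0,0,0]],[[0,0,-0.05],[0,0,0]],[[0,0,-0.03],[0,0,0]],[[0,0,0],[0,0,0]],[[0,0,0],[0,0,0]]]}'
```

```text
time: 17.28
ee_pos: [0.5507, 0.0261, 0.0134]
eef_rot: [-0.103, 0.995, -0.0, 0.0]
ft_force: [0.5, -0.4, 0.8]
width: 0.0317
grip_force: 20.0
```

```bash
python3 -m crank '{"steps":[[[0,0,0],[0,0,0]],[[0,0,0],[0,0,0]],[[0,0,0],[0,0,0]]]}' 40 && python3 -m crank '{"steps":[[[0,0,0.04],[0,0,0]],[[0,0,0],[0,0,0]],[[0,0,0],[0,0,0]],[[0,0,0],[0,0,0]]]}' 0 12
python3 -m crank '{"steps":[[[0.147,0.03,0],[0,0,0]],[[0.196,0.041,0],[0,0,0]],[[0.196,0.041,0],[0,0,0]],[[0.196,0.041,0],[0,0,0]],[[0.147,0.03,0],[0,0,0]],[[0.049,0.01,0],[0,0,0]],[[0,0,0],[0,0,0]],[[0,0,0],[0,0,0]]]}'
```

```text
time: 17.53
ee_pos: [0.5504, 0.0262, 0.0132]
eef_rot: [-0.103, 0.995, -0.0, 0.0]
ft_force: [-0.6, -0.0, 0.7]
width: 0.0386
grip_force: 0.0
time: 17.87
ee_pos: [0.5505, 0.0262, 0.0143]
eef_rot: [-0.103, 0.995, -0.0, 0.0]
ft_force: [-0.4, -0.9, 1.9]
width: 0.0321
grip_force: 12.0
time: 18.53
ee_pos: [0.5741, 0.0311, 0.0142]
eef_rot: [-0.103, 0.995, -0.0, 0.0]
ft_force: [-0.7, 0.3, 3.5]
width: 0.0321
grip_force: 12.0
```

```bash
python3 -m crank '{"steps":[[[0.039,0.008,0],[0,0,0]],[[0.039,0.008,0],[0,0,0]],[[0,0,0],[0,0,0]]]}'; python3 -m crank '{"steps":[[[0.039,0.008,0],[0,0,0]],[[0.039,0.008,0],[0,0,0]],[[0,0,0],[0,0,0]]]}'
```

```text
time: 18.78
ee_pos: [0.5754, 0.0314, 0.0142]
eef_rot: [-0.103, 0.995, -0.0, -0.0]
ft_force: [-2.7, 0.4, 6.9]
width: 0.0319
grip_force: 12.0
time: 19.03
ee_pos: [0.5774, 0.0318, 0.0142]
eef_rot: [-0.103, 0.995, -0.0, -0.0]
ft_force: [-3.6, -0.7, 6.0]
width: 0.0319
grip_force: 12.0
```

```bash
python3 -m crank '{"steps":[[[0.03,0.006,0],[0,0,0]],[[0,0,0],[0,0,0]],[[0,0,0],[0,0,0]]]}'
```

```text
time: 19.28
ee_pos: [0.5781, 0.0319, 0.0142]
eef_rot: [-0.103, 0.995, -0.0, -0.0]
ft_force: [-4.3, -1.0, 6.3]
width: 0.0323
grip_force: 12.0
```

```bash
python3 -m crank '{"steps":[[[0.03,0.006,0],[0,0,0]],[[0,0,0],[0,0,0]],[[0,0,0],[0,0,0]]]}';python3 -m crank '{"steps":[[[0.03,0.006,0],[0,0,0]],[[0,0,0],[0,0,0]],[[0,0,0],[0,0,0]]]}'
python3 - <<'E'
from h import *
d=np.array([-.2035,.979]);e=np.array([.979,.2035]);o=np.array([.617,.0395])
s=monitor.read_state();print("tcp",(s['ee_pos'][:2]-o)@e,(s['ee_pos'][:2]-o)@d)
E
```

```text
time: 19.53
ee_pos: [0.5787, 0.032, 0.0142]
eef_rot: [-0.103, 0.995, -0.0, -0.0]
ft_force: [-4.9, -0.7, 7.5]
width: 0.032
grip_force: 12.0
time: 19.78
ee_pos: [0.5788, 0.032, 0.0142]
eef_rot: [-0.103, 0.995, -0.0, -0.001]
ft_force: [-8.3, -1.6, 10.2]
width: 0.0322
grip_force: 12.0
tcp -0.03892423197148049 0.000455448573897216
```

```bash
python3 -m crank '{"steps":[[[0,0,0],[0,0,0]],[[0,0,0],[0,0,0]],[[0,0,0],[0,0,0]],[[0,0,0],[0,0,0]]]}' 46
python3 -m crank '{"steps":[[[0,0,0.3],[0,0,0]],[[0,0,0.6],[0,0,0]],[[0,0,0.9],[0,0,0]],[[0,0,0.9],[0,0,0]],[[0,0,0.9],[0,0,0]],[[-0.8,0,0.9],[0,0,0]],[[-1,0,0.9],[0,0,0]],[[-1,0,0.5],[0,0,0]],[[-0.8,0,0],[0,0,0]],[[0,0,0],[0,0,0]]]}'
python3 - <<'E'
from h import *
d=np.array([-.2035,.979]);e=np.array([.979,.2035]);o=np.array([.617,.0395])
for n in("wrist","side","top"):
  c=cams.camera(n);cv2.imwrite(f"pics/{n}6.png",c["pixels"]);W=pts(c);px=c["pixels"].max(2)
  q=np.stack([(W[...,:2]-o)@e,(W[...,:2]-o)@d,W[...,2]],-1)
  m=(px<75)&(q[...,2]>.008)&(q[...,2]<.045)&(q[...,0]<.0)&(q[...,0]>-.08)&(abs(q[...,1])<.03)
  P=q[m]
  if len(P)>10: print(n,"chock",len(P),np.round(np.percentile(P,[2,50,98],axis=0)*1000,1).tolist())
  T=P[P[:,2]>.037]
  if len(T)>10: print("  top",np.round(np.percentile(T,[2,50,98],axis=0)*1000,1).tolist(),cv2.minAreaRect(T[:,:2].astype(np.float32)*1000))
  R=q[(px>90)&(q[...,2]>.034)&(q[...,2]<.054)&(abs(q[...,0])<.022)&(abs(q[...,1])<.083)]
  if len(R): print("  roller",np.round(np.percentile(R,[1,50,99],axis=0)*1000,1).tolist())
a=[cv2.resize(cv2.imread("pics/side6.png")[170:300,180:330],(400,347)),cv2.resize(cv2.imread("pics/wrist6.png"),(400,300))]
cv2.imwrite("pics/m6.png",np.hstack([a[0][:300],a[1]]))
E
```

```text
time: 20.12
ee_pos: [0.5799, 0.0323, 0.014]
eef_rot: [-0.103, 0.995, -0.0, 0.0]
ft_force: [-0.4, 0.3, 0.5]
width: 0.0443
grip_force: 0.0
time: 20.95
ee_pos: [0.4877, 0.0328, 0.1634]
eef_rot: [-0.104, 0.995, -0.002, 0.0]
ft_force: [0.3, -0.2, 0.1]
width: 0.0464
grip_force: 0.0
wrist chock 217 [[-49.1, -14.1, 8.3], [-21.3, 0.1, 29.5], [-11.9, 15.0, 38.7]]
  top [[-27.6, -13.3, 37.1], [-26.8, 0.7, 38.0], [-25.2, 14.6, 39.5]] ((-26.405885696411133, 0.5984373092651367), (2.6600139141082764, 29.195823669433594), 1.233245849609375)
  roller [[-13.6, -33.4, 34.3], [-8.5, 19.3, 42.7], [-0.8, 72.1, 46.8]]
side chock 234 [[-49.3, -6.6, 11.7], [-34.9, 14.5, 32.6], [-16.5, 18.4, 43.3]]
  top [[-48.7, -8.0, 37.4], [-37.4, 7.2, 41.0], [-25.2, 17.9, 43.6]] ((-36.034385681152344, 4.328651428222656), (27.45807456970215, 27.613080978393555), 2.5147926807403564)
  roller [[-14.4, -79.1, 34.6], [-2.5, 11.1, 45.4], [13.8, 79.9, 50.9]]
  roller [[-15.8, -81.3, 35.2], [-4.0, -63.9, 44.4], [11.5, -46.5, 50.1]]
```

View pics/m6.png

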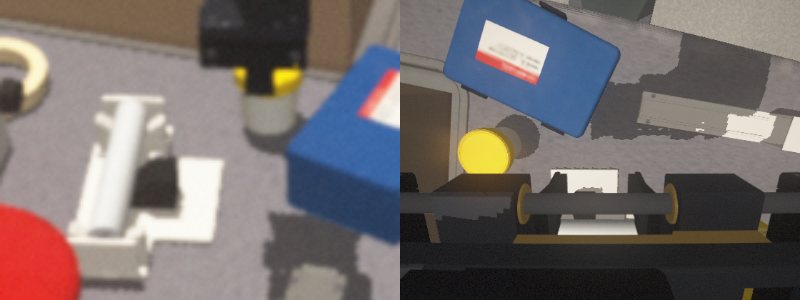

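The side crop shows the roller in both V-blocks with the chock against its middle at (155, 182). The wrist view shows the cup undisturbed. The chock's back face measures at cradle x −49 mm, so its origin is at −23 mm, which is contact with the roller.

```bash
python3 -c "
from bench import ticket
print(ticket.close_job())"
```

```text
the job is handed in; nothing more can be done
None
```

The roller is seated in both V-blocks and the chock is flat on the platform, pushed up against the roller's middle; the cup and timer were left alone, and I handed the job in at about 21 s of the 66 s allowed (no verdict came back).

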